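Index the seed meter to the blue station

ROBOT

A 7-joint arm with a two-finger parallel gripper is mounted at the origin on the work surface. World frame = base frame: x ahead of the robot, y to its left, z up, the work surface at z = 0. Lengths are in m, angles in rad, forces in N, time in s.
With the tool pointing down it reaches from about 0.425 to 0.875 m from the base axis. Payload 4.7 kg.
Tool frame: the origin (TCP) lies where the fingers leave the gripper's body, on its centre line; the fingertips stand 70 mm ahead of it and the grasp point (between the pads) lies 51 mm ahead of it; z points along the fingers, y is the line along which they close (so a half turn about z gives the same grasp; the last joint's range is limited). The gripper opens to 87 mm and grips with 3 to 60 N. Pads are 19 mm wide; open, the fingers measure 117 mm over their backs; the gripper's body (75 mm by 190 mm) begins 51 mm behind the grasp point.
Start: joints at [1.232, 0.321, -0.07, 1.45, 0.023, 1.371, -0.057], TCP at [0.225, -0.61, 0.292] pointing down, gripper open.
Joint ranges: [-2.86, 2.86], [-0.3, 2.09], [-1.38, 1.24], [0.06, 2.45], [-1.56, 4.7], [0.09, 2.05], [-2.69, 2.69]. Speed limits (rad/s): [2.57, 2.57, 3.14, 3.14, 3.14, 3.14, 3.14].

INTERFACE

Orientations are given as a rotation vector (axis times angle).
In Python, from bench import get_state, get_image, get_calibration, close_job gives the robot as it stands.
- The arm moves only by the tool send_rows, never from a script. Its argument "rows" is a list of rows, each an object of numbers: "hand": the finger opening in mm, from 0 to 87; "x", "y", "z": the shift along the world's x, y, z in mm; "roll": the turn about the world's z in degrees. A call has 1 to 10 rows; each row shifts and turns the commanded pose from where the row before left it; what a row does not reach is not made up. A row lasts 1/10 s, in which the tool goes at most 50 mm and 8.59 degrees, less where a joint would pass 70% of its speed; a pose out of reach is approached as far as the arm can. A call is refused whole if a number of a shift passes 50 or a number of a turn 8.59, either way. A call with a gripper value outside its range is refused whole. The fingers move at their own pace and stop on an object; "force" is the grip in N (left out, the last holds). Time passes only in rows, so rows that do not move let the fingers close. It gives the time, the measured TCP pose, the force, the opening and the grip force at its end, in the units of the state.
- get_state(): the state, without advancing time (a new reading comes with each control period).
- get_image(name): name is "side" or "top"; returns the picture (400x640x3 uint8, blue, green, red); there is no depth.
- get_calibration(name): a dict with "mtx" (3x3 intrinsics, pixels), "world_from_camera" (4x4, takes a point from camera to world coordinates). Camera axes: x right, y down, z forward; pixel columns grow to the right and rows downward; lengths in m; the calibration is good to about 2 mm. A picture is of the moment at which its call begins. get_calibration takes no time and is no camera call.
- close_job(): hands the job in; it is judged then, once.
The state is a dict: "time": time; "joint_positions": joint angles; "qd": joint speeds; "joint_torque": joint torques, N m; "position": TCP position; "tool_rot": TCP orientation; "ft_force": force on the tool from outside, world axes, zero at the start; "torque": the same for the moment, N m; "grip_width": opening from 0.0 (shut) to 1.0 (fully open); "grip_force": force on a finger pad.
Only numpy, scipy, OpenCV 4.12 (cv2) and the standard library are available. Lean on these libraries where they do the work, as an engineer would, in place of code of your own. Each camera call takes 0.05 s, during which the arm holds its last target. There are 200 camera calls.

TASK

Turn the black seed meter housing on its indexing stand to the blue station: lift the red plunger knob, swing the arm round until it points at the blue button, and let the plunger drop fully home in the slot there. Let go of the knob, and leave the zinc sprocket and the white brush retainer where they lie.

Things in the scene. Friction and masses are not known exactly. Their poses are not given: they have to be found in the camera images.
- knob_grip (a point): Centre (half-way up) of the red plunger knob, an upright cylinder 30 mm across and 30 mm high, 100 mm above the bench when home, on the head's arm 140 mm from the turning axis. Round: hold it with any finger direction, it may turn between the fingers. Clear below it by 14 mm: steel collar, 26 mm across, top 71 mm above the bench, on the arm, 34 mm wide, top at 62 mm.
- plunger (a joint): Lift of the red knob in m: 0 home, at most 0.032, straight up against a spring (7 N home, 10 N at full lift, plus 1.5 N weight). Under 16 mm its pin is caught in a slot of the stand; lifted more (20 to 27 mm is best) the head turns freely and the knob follows a circle of 140 mm radius. Let go, it drops; tapered slot mouths draw the pin in from about 12 mm either side.
- blue_station: Blue button, 30 mm across, 5 mm high, fixed on the base plate 180 mm from the turning axis, 40 mm straight outward of the blue slot. Origin: centre of its underside, 12 mm above the bench. Like buttons, yellow and green, mark other slots; white marks the starting slot. Slots are 40 degrees apart: the arm turns 40 or 80 degrees, the shorter way round, passing any slot between, knob lifted.
- index_base: Fixed stand: round dark steel plate, 396 mm across, 12 mm thick, with a slotted rail (top at 42 mm) along part of a 140 mm radius circle. Origin: on the head's vertical turning axis, at bench height. The black meter housing on the head reaches 120 mm above the bench within 62 mm of the axis; its chute reaches 87 mm from the axis, 98 mm high, opposite to the arm.
- sprocket_center (a point): Bystander: centre of a loose zinc chain sprocket lying flat, 88 mm in diameter, 12 mm high.
- retainer_center (a point): Bystander: centre of a loose white plastic brush retainer, 85 x 30 mm, 26 mm high.

How it is judged:
On the way:
1. the plunger is lifted clear of its slot, the knob at least 14 mm up (value of joint plunger above 0.014 m), for 0.1 s.
At the end, for the whole second after the job is handed in: The arm points at the blue button (knob centre within 45 mm of the button's seen from above, about 7 degrees either side), the plunger is home in that slot (knob at most 4 mm above its home height), and sprocket and brush retainer are within 20 mm of where they lay (horizontal distance between knob_grip and blue_station below 0.045 m and value of joint plunger below 0.004 m and distance of each of sprocket_center, retainer_center from where it was at the start of the episode below 0.02 m); the robot touches nothing.
It fails at once if the sprocket is pushed more than 20 mm (distance of sprocket_center from where it was at the start of the episode above 0.02 m).
It fails at once if the brush retainer is pushed more than 20 mm (distance of retainer_center from where it was at the start of the episode above 0.02 m).
It also fails if it takes over 42 s, if anything falls off the work surface, if the arm or the gripper's body presses on something with over 40 N, if the wrist force passes 120 N, or if a joint passes its speed limit or range.

## Working session

There is one attempt and no reset: what is moved stays moved. The work goes in short steps, Python scripts to look and compute and a tool call to move; the robot and the scene stay as the last step left them, time stands still between calls to the robot, and variables do not carry over. Pictures are saved under pics/ and viewed, at most 10 in all, crops included, and the job is handed in when it is done.

Besides the shell and the picture viewer there is one more tool, called after ">>>" as a command line: name --argument value ..., lists and objects as JSON in quotes. send_rows: Moves the arm, as the interface text tells. Its arguments: {"type":"object","properties":{"rows":{"type":"array","items":{"type":"object","properties":{"hand":{"type":"number"},"x":{"type":"number"},"y":{"type":"number"},"z":{"type":"number"},"roll":{"type":"number"}}}},"force":{"type":"number"}},"required":["rows"]}

```bash
mkdir -p pics
cat > h.py <<'E'
import numpy as np,cv2
from bench import *
def ray(name,u,v,z):
    c=get_calibration(name);M=np.array(c["world_from_camera"]);K=np.array(c["mtx"])
    d=M[:3,:3]@np.linalg.inv(K)@[u,v,1];o=M[:3,3]
    return o+d*(z-o[2])/d[2]
def proj(name,p):
    c=get_calibration(name);M=np.linalg.inv(np.array(c["world_from_camera"]));K=np.array(c["mtx"])
    q=K@(M[:3,:3]@np.array(p)+M[:3,3]);return q[:2]/q[2]
E
python3 - <<'E'
from h import *
for n in("top","side"):
    cv2.imwrite(f"pics/{n}0.png",get_image(n));c=get_calibration(n);print(n,np.round(c["world_from_camera"],3).tolist(),np.round(c["mtx"],1).tolist())
print(get_state())
E
```

```text
top [[0.009, -0.997, 0.076, 0.462], [-1.0, -0.009, 0.002, 0.004], [-0.002, -0.076, -0.997, 1.195], [0.0, 0.0, 0.0, 1.0]] [[475.8, 0.0, 322.3], [0.0, 475.8, 207.0], [0.0, 0.0, 1.0]]
side [[0.997, -0.053, 0.055, 0.496], [-0.076, -0.725, 0.685, -0.681], [0.004, -0.687, -0.727, 0.811], [0.0, 0.0, 0.0, 1.0]] [[367.2, 0.0, 319.0], [0.0, 367.2, 198.1], [0.0, 0.0, 1.0]]
{'time': 0.1, 'joint_positions': array([ 1.23210083,  0.32177915, -0.07007708,  1.45153167,  0.02259122,
        1.37082908, -0.05691232]), 'qd': array([ 2.09265906e-04, -1.03978848e-03,  3.28272707e-05, -2.97888707e-03,
        4.93975605e-04, -1.60895074e-03, -1.90407253e-03]), 'joint_torque': array([-7.98824976e-05, -4.92573059e+01, -4.05669389e-01, -3.13399994e+01,
       -6.40120707e-02,  3.94974905e-02,  7.55257292e-05]), 'position': array([ 0.22441822, -0.60962989,  0.29126178]), 'tool_rot': array([-3.09115120e+00, -5.51008665e-01,  6.19380510e-04]), 'ft_force': array([ 0.130909  ,  0.45487184, -0.1499505 ]), 'torque': array([ 0.00166949, -0.02619261, -0.03215394]), 'grip_force': 0.0, 'grip_width': 1.0032128963891793}
```

View pics/top0.png

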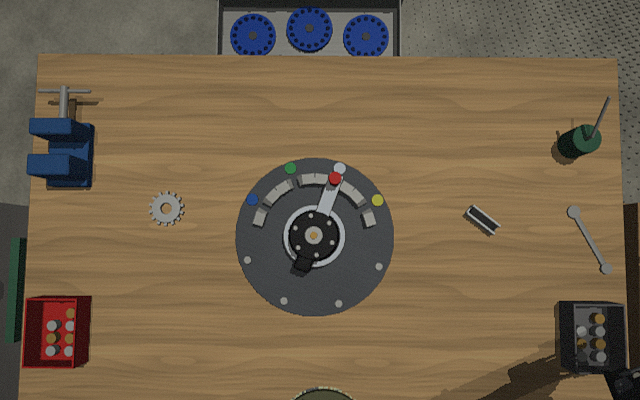

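View pics/side0.png

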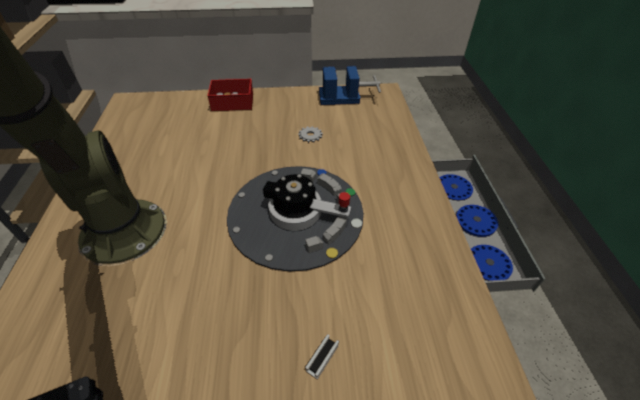

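The top view shows the axis near (314,236), knob at (335,178), white button (340,168), green (290,168), blue (252,200) and yellow (377,200). The sprocket is at (167,208) and the retainer at (482,220). Blue is therefore 80° counter-clockwise, past green. I'll refine these positions next.

Run:
```python
from h import *
im=cv2.imread("pics/top0.png")
cv2.imwrite("pics/crop.png",cv2.resize(im[150:330,230:400],None,fx=3.3,fy=3.3,interpolation=cv2.INTER_CUBIC))
hsv=cv2.cvtColor(im,cv2.COLOR_BGR2HSV)
def cen(lo,hi,x0,y0,x1,y1):
    m=cv2.inRange(hsv,lo,hi)[y0:y1,x0:x1];v,u=np.nonzero(m);return u.mean()+x0,v.mean()+y0,len(u)
P={}
for n,lo,hi,b,z in [("blue",(100,120,50),(130,255,255),(240,188,264,212),.017),("green",(45,100,50),(90,255,255),(278,156,302,180),.017),("yellow",(20,130,80),(35,255,255),(365,188,390,212),.017),("white",(0,0,150),(180,60,255),(330,158,350,173),.017),("knob",(0,150,80),(8,255,255),(322,165,348,190),.115)]:
    u,v,k=cen(lo,hi,*b);P[n]=ray("top",u,v,z);print(n,round(u,1),round(v,1),k,P[n].round(4))
B=[P[k][:2] for k in("blue","green","yellow")]
from scipy.optimize import least_squares
s=least_squares(lambda c:[np.hypot(*(p-c))-.18 for p in B],[.43,0]);c=s.x;print(c,s.fun)
for k in P:d=P[k][:2]-c;print(k,np.hypot(*d),np.degrees(np.arctan2(d[1],d[0])))
for n,uv in [("side",(344,196))]: print(ray("side",344,196,.115))
```

```text
blue 251.7 199.0 109 [0.5707 0.1821 0.017 ]
green 290.0 167.7 109 [0.6502 0.0879 0.017 ]
yellow 377.0 199.9 109 [ 0.5714 -0.1293  0.017 ]
white 339.2 167.5 92 [ 0.6518 -0.035   0.017 ]
knob 334.5 177.6 119 [ 0.6127 -0.021   0.115 ]
[0.4809808  0.02622812] [-1.23654059e-04  1.08880025e-04 -8.08225302e-05]
blue 0.17987634594094415 60.086536469312975
green 0.18010888002484124 20.03918793891647
yellow 0.17991917746980224 -59.82654374387612
white 0.18142300748151635 -19.72103082591982
knob 0.13998190896875015 -19.723934154116908
[ 0.61459434 -0.02269803  0.115     ]
```

View pics/crop.png

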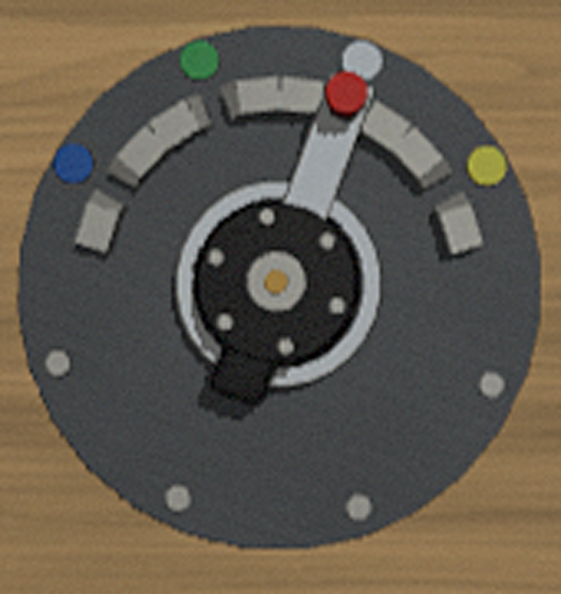

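Fit: axis (0.481, 0.026), knob (0.613, -0.021) at -20°, blue at +60°. The fingers already close along 110°, which is tangential midway through the swing, so no roll is needed. I'll go above the knob first.

>>> send_rows --rows '[{"x": 26, "y": 39, "hand": 87}, {"x": 26, "y": 39}, {"x": 26, "y": 39}, {"x": 26, "y": 39}, {"x": 26, "y": 39}, {"x": 26, "y": 39}, {"x": 26, "y": 39}, {"x": 26, "y": 39}, {"x": 26, "y": 39}, {"x": 26, "y": 39}]'

```text
schema error: expected keys hand, x, y, z, roll
```

>>> send_rows --rows '[{"x": 26, "y": 39}, {"x": 26, "y": 39}, {"x": 26, "y": 39}, {"x": 26, "y": 39}, {"x": 24, "y": 39}, {"y": 4}, {}, {}]'

```text
schema error: expected keys hand, x, y, z, roll
```

>>> send_rows --rows '[{"x": 26, "y": 39, "z": 0, "roll": 0, "hand": 87}, {"x": 26, "y": 39, "z": 0, "roll": 0, "hand": 87}, {"x": 26, "y": 39, "z": 0, "roll": 0, "hand": 87}, {"x": 26, "y": 39, "z": 0, "roll": 0, "hand": 87}, {"x": 26, "y": 39, "z": 0, "roll": 0, "hand": 87}, {"x": 26, "y": 39, "z": 0, "roll": 0, "hand": 87}, {"x": 26, "y": 39, "z": 0, "roll": 0, "hand": 87}, {"x": 26, "y": 39, "z": 0, "roll": 0, "hand": 87}, {"x": 26, "y": 39, "z": 0, "roll": 0, "hand": 87}, {"x": 26, "y": 39, "z": 0, "roll": 0, "hand": 87}]'

```text
time: 1.1
position: [0.4851, -0.2182, 0.2921]
tool_rot: [3.093, 0.551, -0.001]
ft_force: [-0.2, -0.4, -0.7]
grip_width: 0.996
grip_force: 0.0
```

>>> send_rows --rows '[{"x": 26, "y": 39, "z": 0, "roll": 0, "hand": 87}, {"x": 26, "y": 39, "z": 0, "roll": 0, "hand": 87}, {"x": 26, "y": 39, "z": 0, "roll": 0, "hand": 87}, {"x": 26, "y": 39, "z": 0, "roll": 0, "hand": 87}, {"x": 24, "y": 39, "z": 0, "roll": 0, "hand": 87}, {"x": 0, "y": 4, "z": 0, "roll": 0, "hand": 87}, {"x": 0, "y": 0, "z": 0, "roll": 0, "hand": 87}, {"x": 0, "y": 0, "z": 0, "roll": 0, "hand": 87}]'

```text
time: 1.9
position: [0.6121, -0.0226, 0.2918]
tool_rot: [3.092, 0.549, -0.002]
ft_force: [0.3, -0.6, 0.6]
grip_width: 0.998
grip_force: 0.0
```

>>> send_rows --rows '[{"x": 0, "y": 1, "z": -30, "roll": 0, "hand": 87}, {"x": 0, "y": 0, "z": -30, "roll": 0, "hand": 87}, {"x": 0, "y": 0, "z": -30, "roll": 0, "hand": 87}, {"x": 0, "y": 0, "z": -25, "roll": 0, "hand": 87}, {"x": 0, "y": 0, "z": -14, "roll": 0, "hand": 87}, {"x": 0, "y": 0, "z": -10, "roll": 0, "hand": 87}, {"x": 0, "y": 0, "z": 0, "roll": 0, "hand": 87}, {"x": 0, "y": 0, "z": 0, "roll": 0, "hand": 87}]'

```text
time: 2.7
position: [0.6132, -0.0204, 0.1544]
tool_rot: [3.092, 0.55, 0.002]
ft_force: [0.4, -0.6, 0.9]
grip_width: 1.0
grip_force: 0.0
```

>>> send_rows --force 45 --rows '[{"x": 0, "y": 0, "z": 0, "roll": 0, "hand": 15}, {"x": 0, "y": 0, "z": 0, "roll": 0, "hand": 15}, {"x": 0, "y": 0, "z": 0, "roll": 0, "hand": 15}, {"x": 0, "y": 0, "z": 0, "roll": 0, "hand": 15}, {"x": 0, "y": 0, "z": 0, "roll": 0, "hand": 15}, {"x": 0, "y": 0, "z": 0, "roll": 0, "hand": 15}, {"x": 0, "y": 0, "z": 0, "roll": 0, "hand": 15}, {"x": 0, "y": 0, "z": 0, "roll": 0, "hand": 15}, {"x": 0, "y": 0, "z": 0, "roll": 0, "hand": 15}, {"x": 0, "y": 0, "z": 0, "roll": 0, "hand": 15}]'

```text
time: 3.7
position: [0.6131, -0.0205, 0.1534]
tool_rot: [3.092, 0.551, 0.002]
ft_force: [2.7, -0.8, -1.2]
grip_width: 0.329
grip_force: 45.0
```

Gripped at about 29 mm. Lift 24 mm.

>>> send_rows --rows '[{"x": 0, "y": 0, "z": 4, "roll": 0, "hand": 15}, {"x": 0, "y": 0, "z": 5, "roll": 0, "hand": 15}, {"x": 0, "y": 0, "z": 5, "roll": 0, "hand": 15}, {"x": 0, "y": 0, "z": 5, "roll": 0, "hand": 15}, {"x": 0, "y": 0, "z": 5, "roll": 0, "hand": 15}, {"x": 0, "y": 0, "z": 0, "roll": 0, "hand": 15}, {"x": 0, "y": 0, "z": 0, "roll": 0, "hand": 15}, {"x": 0, "y": 0, "z": 0, "roll": 0, "hand": 15}]'

```text
time: 4.5
position: [0.6129, -0.0207, 0.1756]
tool_rot: [3.093, 0.55, 0.001]
ft_force: [6.3, -1.6, -10.5]
grip_width: 0.333
grip_force: 45.0
```

Run:
```python
from h import *
im=get_image("side");cv2.imwrite("pics/lift.png",cv2.resize(im[130:270,230:410],None,fx=4,fy=4,interpolation=cv2.INTER_CUBIC))
a=np.radians(np.arange(-20,61,4));p=np.c_[np.cos(a),np.sin(a)]*140
print(np.diff(p,axis=0).round(1).tolist())
```

```text
[[3.0, 9.3], [2.4, 9.5], [1.7, 9.6], [1.0, 9.7], [0.3, 9.8], [-0.3, 9.8], [-1.0, 9.7], [-1.7, 9.6], [-2.4, 9.5], [-3.0, 9.3], [-3.7, 9.1], [-4.3, 8.8], [-4.9, 8.5], [-5.5, 8.1], [-6.0, 7.7], [-6.5, 7.3], [-7.0, 6.8], [-7.5, 6.3], [-7.9, 5.7], [-8.3, 5.2]]
```

View pics/lift.png

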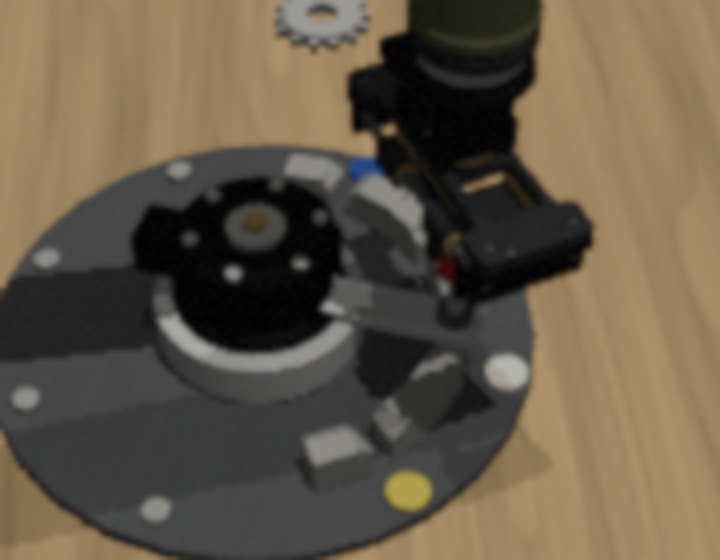

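The crop shows the knob held in the gripper (around (445,268)), with the downward force of 10.5 N matching a lift of about 22 mm. Now swing.

>>> send_rows --rows '[{"x": 1.6, "y": 4.6, "z": 1, "roll": 0, "hand": 15}, {"x": 1.4, "y": 4.7, "z": 0, "roll": 0, "hand": 15}, {"x": 2.4, "y": 9.5, "z": 0, "roll": 0, "hand": 15}, {"x": 1.7, "y": 9.6, "z": 0, "roll": 0, "hand": 15}, {"x": 1.0, "y": 9.7, "z": 0, "roll": 0, "hand": 15}, {"x": 0, "y": 0, "z": 0, "roll": 0, "hand": 15}]'

```text
time: 5.15
position: [0.6231, 0.0172, 0.1774]
tool_rot: [3.091, 0.552, 0.009]
ft_force: [11.1, -2.9, -10.3]
grip_width: 0.333
grip_force: 45.0
```

Outward (+x) reaction of 11 N suggests my circle is about 2 mm short in x; I'll correct for that and continue.

>>> send_rows --rows '[{"x": 2.3, "y": 9.8, "z": 0, "roll": 0, "hand": 15}, {"x": 0.7, "y": 9.8, "z": 0, "roll": 0, "hand": 15}, {"x": -1.0, "y": 9.7, "z": 0, "roll": 0, "hand": 15}, {"x": -1.7, "y": 9.6, "z": 0, "roll": 0, "hand": 15}, {"x": -2.4, "y": 9.5, "z": 0, "roll": 0, "hand": 15}, {"x": -3.0, "y": 9.3, "z": 0, "roll": 0, "hand": 15}, {"x": 0, "y": 0, "z": 0, "roll": 0, "hand": 15}]'

```text
time: 5.85
position: [0.6168, 0.0768, 0.1773]
tool_rot: [3.092, 0.556, 0.006]
ft_force: [8.9, 1.2, -9.9]
grip_width: 0.33
grip_force: 45.0
```

>>> send_rows --rows '[{"x": -3.7, "y": 9.1, "z": 0, "roll": 0, "hand": 15}, {"x": -4.3, "y": 8.8, "z": 0, "roll": 0, "hand": 15}, {"x": -4.9, "y": 8.5, "z": 0, "roll": 0, "hand": 15}, {"x": -5.5, "y": 8.1, "z": 0, "roll": 0, "hand": 15}, {"x": -6.0, "y": 7.7, "z": 0, "roll": 0, "hand": 15}, {"x": -6.5, "y": 7.3, "z": 0, "roll": 0, "hand": 15}, {"x": 0, "y": 0, "z": 0, "roll": 0, "hand": 15}]'

```text
time: 6.55
position: [0.5837, 0.1256, 0.1766]
tool_rot: [3.092, 0.555, -0.002]
ft_force: [4.2, 1.3, -11.5]
grip_width: 0.331
grip_force: 45.0
```

>>> send_rows --rows '[{"x": -7.0, "y": 6.8, "z": 0, "roll": 0, "hand": 15}, {"x": -7.5, "y": 6.3, "z": 0, "roll": 0, "hand": 15}, {"x": -7.9, "y": 5.7, "z": 0, "roll": 0, "hand": 15}, {"x": -8.3, "y": 5.2, "z": 0, "roll": 0, "hand": 15}, {"x": 0, "y": 0, "z": 0, "roll": 0, "hand": 15}, {"x": 0, "y": 0, "z": 0, "roll": 0, "hand": 15}, {"x": 0, "y": 0, "z": 0, "roll": 0, "hand": 15}]'

```text
time: 7.25
position: [0.5534, 0.148, 0.1772]
tool_rot: [3.092, 0.55, -0.005]
ft_force: [1.3, -4.4, -10.7]
grip_width: 0.336
grip_force: 45.0
```

Run:
```python
from h import *
a=get_image("top")[140:330,220:400]
cv2.imwrite("pics/sw.png",cv2.resize(a,None,fx=3,fy=3,interpolation=cv2.INTER_CUBIC))
```

```text
(no output)
```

View pics/sw.png

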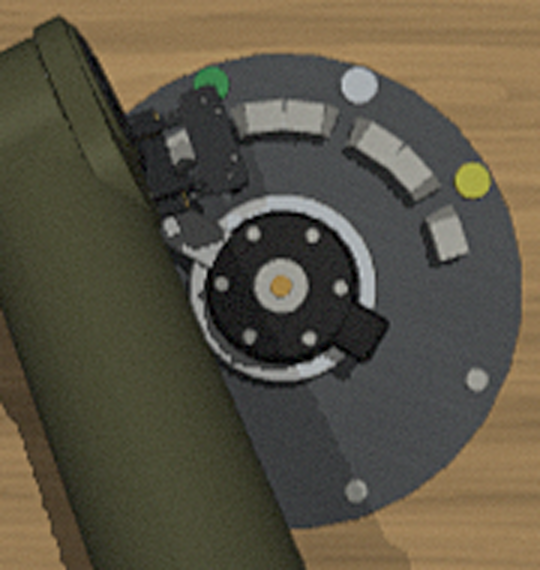

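The picture shows the head turned: chute at (365,335) from the axis at (281,285), so the arm points at about 59°, at the blue slot. Lower, then release.

>>> send_rows --rows '[{"x": -1, "y": 0, "z": -4, "roll": 0, "hand": 15}, {"x": 0, "y": 0, "z": -5, "roll": 0, "hand": 15}, {"x": 0, "y": 0, "z": -5, "roll": 0, "hand": 15}, {"x": 0, "y": 0, "z": -4, "roll": 0, "hand": 15}, {"x": 0, "y": 0, "z": -3, "roll": 0, "hand": 15}, {"x": 0, "y": 0, "z": 0, "roll": 0, "hand": 15}, {"x": 0, "y": 0, "z": 0, "roll": 0, "hand": 15}]'

```text
time: 8.0
position: [0.5532, 0.148, 0.1571]
tool_rot: [3.092, 0.549, -0.001]
ft_force: [2.5, -4.6, -7.4]
grip_width: 0.332
grip_force: 45.0
```

>>> send_rows --rows '[{"x": 0, "y": 0, "z": 0, "roll": 0, "hand": 40}, {"x": 0, "y": 0, "z": 0, "roll": 0, "hand": 60}, {"x": 0, "y": 0, "z": 0, "roll": 0, "hand": 87}, {"x": 0, "y": 0, "z": 0, "roll": 0, "hand": 87}, {"x": 0, "y": 0, "z": 0, "roll": 0, "hand": 87}, {"x": 0, "y": 0, "z": 0, "roll": 0, "hand": 87}, {"x": 0, "y": 0, "z": 0, "roll": 0, "hand": 87}, {"x": 0, "y": 0, "z": 0, "roll": 0, "hand": 87}]'

```text
time: 8.8
position: [0.553, 0.1494, 0.1573]
tool_rot: [3.093, 0.551, -0.0]
ft_force: [0.2, 0.1, -0.8]
grip_width: 0.96
grip_force: 0.0
```

Released. Retreat straight up, then move away toward the right so the cameras can see.

>>> send_rows --rows '[{"x": 0, "y": 0, "z": 10, "roll": 0, "hand": 87}, {"x": 0, "y": 0, "z": 20, "roll": 0, "hand": 87}, {"x": 0, "y": 0, "z": 30, "roll": 0, "hand": 87}, {"x": 0, "y": 0, "z": 30, "roll": 0, "hand": 87}, {"x": 0, "y": 0, "z": 30, "roll": 0, "hand": 87}, {"x": 0, "y": 0, "z": 20, "roll": 0, "hand": 87}, {"x": 0, "y": -40, "z": 0, "roll": 0, "hand": 87}, {"x": 0, "y": -40, "z": 0, "roll": 0, "hand": 87}, {"x": 0, "y": -40, "z": 0, "roll": 0, "hand": 87}, {"x": 0, "y": -40, "z": 0, "roll": 0, "hand": 87}]'

```text
time: 9.8
position: [0.5529, -0.012, 0.2983]
tool_rot: [3.092, 0.552, 0.002]
ft_force: [0.7, 0.5, -0.9]
grip_width: 0.999
grip_force: 0.0
```

>>> send_rows --rows '[{"x": 0, "y": -40, "z": 0, "roll": 0, "hand": 87}, {"x": 0, "y": -40, "z": 0, "roll": 0, "hand": 87}, {"x": 0, "y": -40, "z": 0, "roll": 0, "hand": 87}, {"x": 0, "y": -40, "z": 0, "roll": 0, "hand": 87}, {"x": 0, "y": -40, "z": 0, "roll": 0, "hand": 87}, {"x": 0, "y": -40, "z": 0, "roll": 0, "hand": 87}, {"x": 0, "y": -40, "z": 0, "roll": 0, "hand": 87}, {"x": 0, "y": 0, "z": 0, "roll": 0, "hand": 87}, {"x": 0, "y": 0, "z": 0, "roll": 0, "hand": 87}]'

```text
time: 10.7
position: [0.5526, -0.2918, 0.2975]
tool_rot: [-3.093, -0.547, -0.0]
ft_force: [0.0, 0.1, 1.1]
grip_width: 1.001
grip_force: 0.0
```

Run:
```python
from h import *
t=get_image("top");s=get_image("side")
for n,im in(("top",t),("side",s)):
    h=cv2.cvtColor(im,cv2.COLOR_BGR2HSV);m=cv2.inRange(h,(0,150,80),(8,255,255))
    b=(240,160,350,260) if n=="top" else (280,140,370,220)
    v,u=np.nonzero(m[b[1]:b[3],b[0]:b[2]]);print(n,len(u),u.mean()+b[0] if len(u) else 0,v.mean()+b[1] if len(u) else 0)
    if len(u) and n=="top": print(ray(n,u.mean()+b[0],v.mean()+b[1],.115))
    if n=="side":
        for dz in(0,.01,.02):print(dz,proj(n,[.552,.1485,.1+dz]))
cv2.imwrite("pics/end.png",np.hstack([cv2.resize(t[140:330,140:400],None,fx=1.5,fy=1.5),cv2.resize(s[110:255,230:400],None,fx=2.4,fy=2.4)[:285]]) )
```

```text
top 120 260.51666666666665 204.0
[0.55052343 0.14701301 0.115     ]
side 3 312.0 156.0
0 [315.61120664 158.93228535]
0.01 [315.60155207 156.33293088]
0.02 [315.59176669 153.69835674]
```

View pics/end.png

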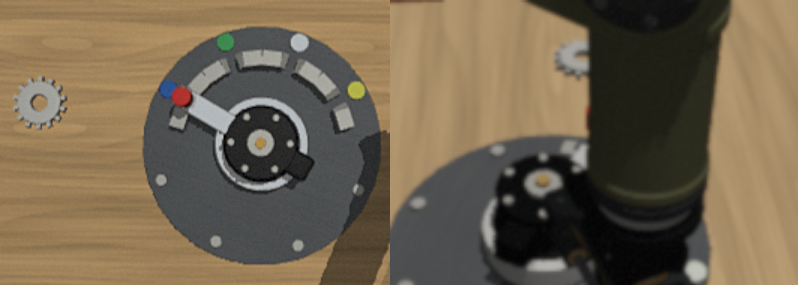

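The knob sits at the blue button in the top view (full-frame pixel (260.5,204)). The arm hides it in the side view, so I'll move further aside to check the plunger height.

>>> send_rows --rows '[{"x": -20, "y": -40, "z": 0, "roll": 0, "hand": 87}, {"x": -30, "y": -40, "z": 0, "roll": 0, "hand": 87}, {"x": -30, "y": -40, "z": 0, "roll": 0, "hand": 87}, {"x": -30, "y": -40, "z": 0, "roll": 0, "hand": 87}, {"x": -30, "y": -40, "z": 0, "roll": 0, "hand": 87}, {"x": -30, "y": -40, "z": 0, "roll": 0, "hand": 87}, {"x": -30, "y": -30, "z": 0, "roll": 0, "hand": 87}, {"x": -30, "y": -20, "z": 0, "roll": 0, "hand": 87}, {"x": 0, "y": 0, "z": 0, "roll": 0, "hand": 87}]'

```text
time: 11.7
position: [0.3171, -0.584, 0.2974]
tool_rot: [3.093, 0.539, -0.006]
ft_force: [0.5, -0.6, 0.2]
grip_width: 1.0
grip_force: 0.0
```

Run:
```python
from h import *
s0=cv2.imread("pics/side0.png");s=get_image("side");t=get_image("top");t0=cv2.imread("pics/top0.png")
def red(im,b):
    h=cv2.cvtColor(im,cv2.COLOR_BGR2HSV);m=cv2.inRange(h,(0,120,60),(10,255,255))|cv2.inRange(h,(172,120,60),(180,255,255))
    v,u=np.nonzero(m[b[1]:b[3],b[0]:b[2]]);return np.array([u.mean()+b[0],v.mean()+b[1],len(u)])
r0=red(s0,(330,180,360,215));r=red(s,(290,140,340,180))
print(r0,"expected home",proj("side",[.6127,-.021,.1]));print(r,"home",proj("side",[.5505,.147,.1]),"+10mm",proj("side",[.5505,.147,.11]))
for n,b in(("spr",(140,180,195,235)),("ret",(455,195,510,245))):
    print(n,cv2.absdiff(t,t0)[b[1]:b[3],b[0]:b[2]].max())
cv2.imwrite("pics/end2.png",cv2.resize(s[110:255,230:400],None,fx=4,fy=4,interpolation=cv2.INTER_CUBIC))
```

```text
[344.45378151 198.24369748 119.        ] expected home [342.9107164  199.48252165]
[316.29 158.5  100.  ] home [315.14089031 159.28668221] +10mm [315.12805775 156.687041  ]
spr 14
ret 22
```

View pics/end2.png

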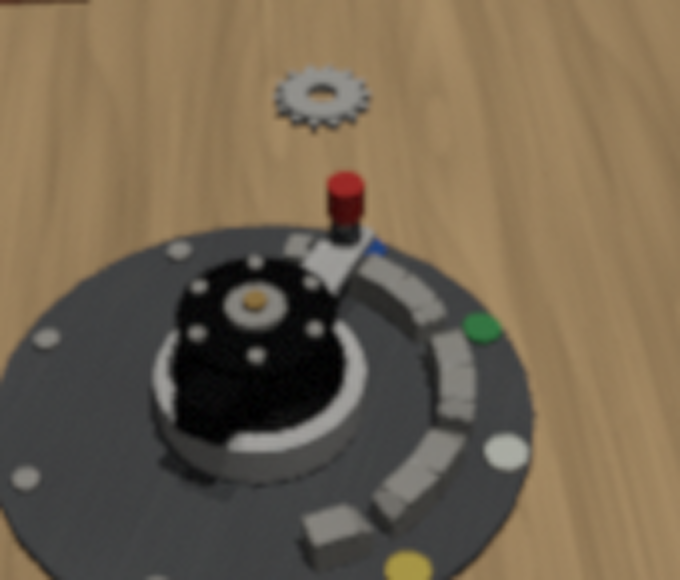

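The side view shows the knob at crop (345,198), over the blue button. Its height residual matches the home picture (-0.8 px now against -1.2 px at the start, where 10 mm is 2.6 px), so the plunger is home. The sprocket and retainer haven't moved. Handing in.

```bash
python3 -c "from bench import *;print(close_job())"
```

```text
the job is handed in; nothing more can be done
None
```

The job is handed in at about 12 s: the arm points at the blue button, and the camera check shows the plunger home in that slot; the knob is released, and the sprocket and brush retainer have not moved.

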